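# Open the grain sample canister for weighing

## Robot

A 6-joint arm with a two-finger parallel gripper is mounted at the origin on the work surface. World frame = base frame: x ahead of the robot, y to its left, z up, the work surface at z = 0. Lengths are in m, angles in rad, forces in N, time in s.
With the tool pointing down it reaches from about 0.375 to 0.9 m from the base axis. Payload 3.1 kg.
Tool frame: the origin (TCP) lies at the very end of the fingers, on their centre line; the grasp point (between the pads) lies 19 mm behind it; z points along the fingers, y is the direction in which the jaws open and shut (so a half turn about z gives the same grasp; the last joint's range is limited). The gripper opens to 85 mm and grips with 20 to 120 N. Pads are 22 mm wide; open, the fingers measure 114 mm over their backs; the gripper's body (76 mm by 85 mm) begins 54 mm behind the grasp point. The pads swing forward as they close: fully open they stand 13 mm farther back than shut.
Start: joints at [1.075, 0.527, 1.433, -0, 1.181, -0.178], TCP at [0.195, 0.594, 0.231] pointing down, gripper open.
Joint ranges: [-3.08, 3.08], [-0.75, 2.2], [0.22, 2.44], [-1.43, 4.57], [0, 2.65], [-2.85, 2.85]. Speed limits (rad/s): [2.79, 2.79, 3.14, 3.14, 3.14, 3.14].

## Interface

Orientations are given as a unit quaternion [x, y, z, w].
In Python, from station import manip gives the robot as it stands. The module is installed in compiled form; this text tells all that it offers.
- The arm moves only by the tool send_rows, never from a script. Its argument "commands" is a list of rows, each an object with "delta_pos": the shift along the world's x, y, z in cm, a list of three; "yaw": the turn about the world's z in rad. A call has 1 to 10 rows; each row shifts and turns the pose as measured when the row begins; what a row does not reach is not made up. A row lasts 1/8 s, in which the tool goes at most 62.5 mm and 10.7 degrees, less where a joint would pass 70% of its speed; a pose out of reach is approached as far as the arm can. A call is refused whole if a number of a shift passes 6.25 or a number of a turn 0.188, either way. A call with a gripper value outside its range is refused whole. "grip" is the closure, from -1 (fully open) to 1 (shut), set as the call begins (left out, the last holds). The fingers move at their own pace and stop on an object; "force" is the grip in N (left out, the last holds). Time passes only in rows, so rows that do not move let the fingers close. It gives the time, the measured TCP pose, the force and the opening at its end, in the units of the state.
- manip.sense(): the state, without advancing time (a new reading comes with each control period).
- manip.snapshot(name): name is "scene" or "top" or "wrist"; returns the picture (400x640x3 uint8, blue, green, red); there is no depth.
- manip.get_calibration(name): a dict with "fx", "fy", "cx", "cy" (pixels), "dist_coeffs" ([k1, k2, p1, p2, k3] as OpenCV has them; the pictures are not rectified), "world_to_cam" (4x4, takes a point from world to camera coordinates); the wrist camera has in their place "mount" (4x4, takes a point from camera to tool coordinates, whose origin is the TCP and whose axes are the flange's). Camera axes: x right, y down, z forward; pixel columns grow to the right and rows downward; lengths in m; the calibration is good to about 2 mm. A picture is of the moment at which its call begins: read the wrist's pose just before it. get_calibration takes no time and is no camera call.
- manip.sign_off(): hands the job in, once; it reports no verdict.
The state is a dict: "t": time; "q": joint angles; "qd": joint speeds; "tau": joint torques, N m; "tcp_pos": TCP position; "tool_rot": TCP orientation; "force": force on the tool from outside, world axes, zero at the start; "ft_torque": the same for the moment, N m; "finger_gap": opening from 0.0 (shut) to 1.0 (fully open).
Only numpy, scipy, OpenCV 4.12 (cv2) and the standard library are available. Lean on these libraries where they do the work, as an engineer would, in place of code of your own. Each camera call takes 0.05 s, during which the arm holds its last target. There are 200 camera calls.

## Task

Get ready to weigh out a grain sample: lift the top black tray off the nested pile and set it down gently, upright, in the middle of the round pan of the balance. Only then open the steel canister: flip its blue hinged tab up and all the way back past upright, and unscrew the orange wing cap under it (counter-clockwise seen from above) until it stops. Leave the other trays, the oval can, the jar, the bottle and the brass sieve where they stand, leave the tab open and take the hand away.

Things in the scene. Friction and masses are not known exactly. Their poses are not given: they have to be found in the camera images.
- canister: Fixed round steel sample canister, 132 mm diameter, shoulder to a 72 mm neck at 125 mm height. Origin: centre of its underside on the bench. z is up; +x points from the cap's axis to the tab's hinge. Two dark hinge posts (10 mm along x, 7 mm wide, centred 18.5 mm either side of the middle plane, tops 174 mm above the bench) stand 56 mm from the axis on the +x side.
- tab (a joint): Angle (rad) of the blue flip-top tab: 0 = shut, lying level over the cap; about 1.57 = upright; 2.2 = stop, leaning back away from the cap; it starts at 0 to 0.12. It stays where it is left (light friction, about 0.04 N m). Pushing its thumb-piece towards canister +x (away from the cap) swings it up; once partly raised it can be pushed over by its underside.
- tab_hinge (a point): Point on the tab's hinge axis, fixed on the canister: 56 mm along canister +x from the cap's axis, 168 mm above the bench. The hinge axis is the canister's y; point axes are the canister's.
- tab_thumb (a point): Middle of the upper end of the tab's thumb-piece, 40 mm from the hinge axis; moves with the tab. The thumb-piece stands at right angles on the tab strip at its hinge end: 24 mm wide, 5 mm thick, rising 40 mm over the hinge axis; with the tab shut its face towards the cap lies 5 mm before the hinge axis.
- tab_tip (a point): Free end of the tab strip, 78 mm from the hinge axis, mid thickness; moves with the tab. The strip runs from the hinge across the cap towards canister -x when shut: 78 mm long, 26 mm wide, 5 mm thick (2.5 mm above and below the hinge axis).
- cap (a joint): Turn (rad) of the orange screw cap: grows as it is unscrewed (counter-clockwise from above), stop at 2.6; it starts somewhere between 0 and 0.6, and rises 2.5 mm per rad. The cap stays on its thread at the stop (captive). It turns against about 0.06 N m of friction and stays where left.
- cap_centre (a point): On the cap's axis at the top of its wing (162 mm above the bench when at 0). The cap is a disc of 66 mm diameter whose top lies 21 mm below this point; on it stands a straight wing (a bar through the axis) 60 mm long, 12 mm wide and 21 mm high.
- cap_wing (a point): Point on top of the wing, in the middle of its width, 25 mm from the cap's axis, towards the wing end that faces roughly canister -x (away from the hinge) at first; turns with the cap. At joint value 0 it lies 2.65 rad counter-clockwise from canister +x.
- tray_top: The top one of three equal nested black sample trays with grey rim bands, the one to move. Open box 90 mm (own x) by 54 mm (own y), 32 mm high in all, walls 3 mm; below it a foot 80 x 44 x 6 mm sits inside the tray beneath. Origin: centre of the foot's underside; on the pile that is 52 mm above the bench, rim at 84 mm. Mass about 60 g.
- tray_mid: Middle tray of the pile, same make; origin 26 mm above the bench. To be left.
- tray_low: Lowest tray of the pile, same make; stands on the bench. To be left.
- balance: Fixed white bench balance, 200 mm (own x) by 165 mm, housing 40 mm high. Origin: on the bench below the centre of the pan.
- pan (a point): Centre of the top face of the balance's flat round steel pan, 136 mm diameter, 50 mm above the bench.
- oval_can: Loose oval aluminium sample can with strap handle, 100 x 56 mm, 95 mm high over the strap. Origin: centre of its underside. To be left alone.
- jar: Loose amber glass jar with white cap, 60 mm diameter, 120 mm high. Origin: centre of its underside. To be left alone.
- wash_bottle: Loose white bottle with red cap and blue band, 56 mm diameter, 190 mm high, standing about 107 mm from the middle of the pile, off one narrow end of the trays (own -x). Origin: centre of its underside. To be left alone.
- sieve: Loose small brass sieve pan, 90 mm diameter, 40 mm high, standing before the balance. Origin: centre of its underside. To be left alone.
Not all that is in view belongs to the job. Leave any green look-alike of the tray_top alone. Of the things that look like the canister, the smaller one is meant.

How it is judged:
By the outcome, as a careful person would: the job done as asked, in the order asked, and still so for the second after the job is handed in, with the robot touching nothing.
It also fails if it takes over 61 s, if anything falls off the work surface, if the arm or the gripper's body presses on something with over 40 N, if the wrist force passes 120 N, or if a joint passes its speed limit or range.

## Working session

There is one attempt and no reset: what is moved stays moved. The work goes in short steps, Python scripts to look and compute and a tool call to move; the robot and the scene stay as the last step left them, time stands still between calls to the robot, and variables do not carry over. Pictures are saved under pics/ and viewed, about 8 in all and at most 12, crops included, and the job is handed in when it is done.

Besides the shell and the picture viewer there is one more tool, called after ">>>" as name([rows], argument=value, ...), one row to a line, values as JSON. send_rows: Moves the arm, as the interface text tells. Its arguments: {"type":"object","properties":{"commands":{"type":"array","items":{"type":"object","properties":{"delta_pos":{"type":"array","items":{"type":"number"}},"yaw":{"type":"number"}}}},"grip":{"type":"number"},"force":{"type":"number"}},"required":["commands"]}

```bash
mkdir -p pics; cat > h.py <<'E'
import numpy as np, cv2
from station import manip
from scipy.spatial.transform import Rotation as R
def cam(n, s=None):
    c=manip.get_calibration(n); K=np.array([[c['fx'],0,c['cx']],[0,c['fy'],c['cy']],[0,0,1.]]); d=np.array(c['dist_coeffs'],float)
    if n=='wrist':
        T=np.eye(4); T[:3,:3]=R.from_quat(s['tool_rot']).as_matrix(); T[:3,3]=s['tcp_pos']
        W=np.linalg.inv(T@np.array(c['mount']))
    else: W=np.array(c['world_to_cam'])
    return K,d,W
def ray(C,px):
    K,d,W=C; u=cv2.undistortPoints(np.array(px,float).reshape(-1,1,2),K,d).reshape(-1,2)
    D=np.c_[u,np.ones(len(u))]@W[:3,:3]; o=-W[:3,:3].T@W[:3,3]
    return o,D
def onz(C,px,z):
    o,D=ray(C,px); return o+D*((z-o[2])/D[:,2])[:,None]
def proj(C,P):
    K,d,W=C; return cv2.projectPoints(np.array(P,float).reshape(-1,3),cv2.Rodrigues(W[:3,:3])[0],W[:3,3],K,d)[0].reshape(-1,2)
def shot(n):
    s=manip.sense(); im=manip.snapshot(n); return im,cam(n,s),s
E
python3 - <<'E'
from h import *
for n in ['scene','top','wrist']:
    im,C,s=shot(n); cv2.imwrite(f'pics/{n}0.png',im); W=C[2]; print(n,(-W[:3,:3].T@W[:3,3]).round(3), W[:3,:3].round(2).tolist(),C[0][0,0])
print(s['t'],s['tcp_pos'],s['finger_gap'])
E
```

```text
scene [ 1.1   -0.604  0.691] [[0.73, 0.68, -0.02], [0.35, -0.4, -0.85], [-0.58, 0.61, -0.53]] 366.54713042489243
top [0.196 0.031 1.578] [[-0.02, -1.0, -0.0], [-0.98, 0.02, -0.2], [0.2, 0.0, -0.98]] 518.2443308217273
wrist [0.12  0.618 0.373] [[0.31, 0.95, -0.0], [0.9, -0.3, 0.3], [0.29, -0.1, -0.95]] 307.168707995305
0.1 [0.1949509  0.59314373 0.23041857] 0.998998185233199
```

View pics/scene0.png

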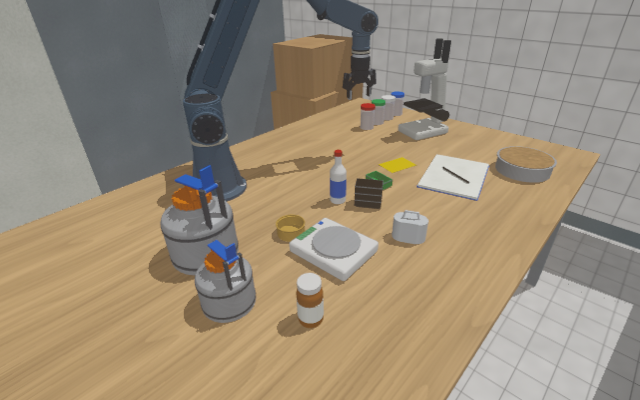

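View pics/top0.png

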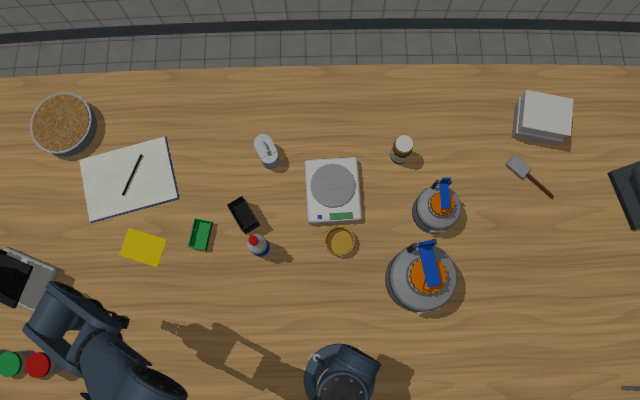

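```bash
python3 - <<'E'
import cv2,numpy as np
t=cv2.imread('pics/top0.png'); s=cv2.imread('pics/scene0.png')
r=lambda i,x,y,w,h,k:cv2.resize(i[y:y+h,x:x+w],None,fx=k,fy=k,interpolation=cv2.INTER_CUBIC)
a=np.hstack([r(t,400,170,80,60,5),r(t,215,185,80,60,5)]); b=np.hstack([r(s,190,235,80,60,5),r(s,325,165,80,60,5)])
cv2.imwrite('pics/crop1.png',np.vstack([a,b]))
E
```

```text
(no output)
```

View pics/crop1.png

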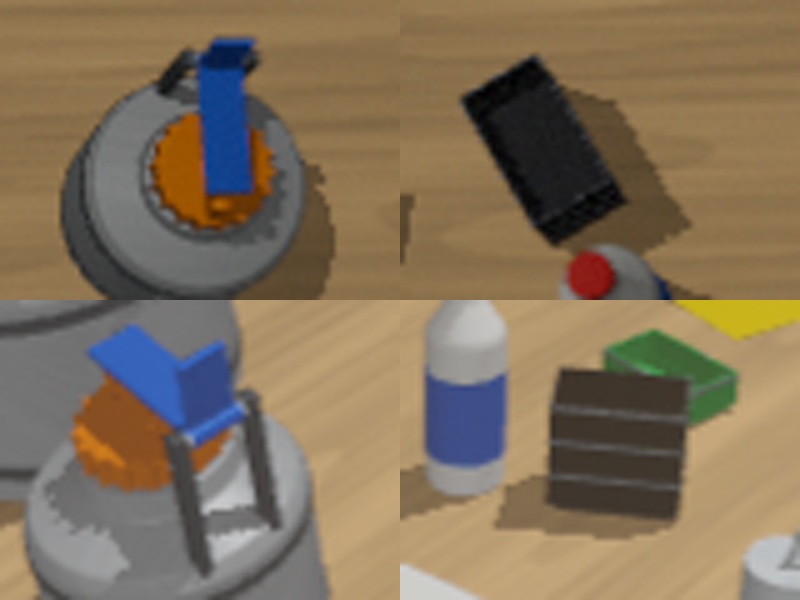

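Top view: black pile (243,215), green look-alike (201,235), which is rejected; small canister (438,208), large one (422,278), which is rejected. The crop shows the posts and thumb-piece of the small canister at its upper side (world +x). The bottle is at the pile's lower end.

```bash
python3 - <<'E'
from h import *
t=cv2.imread('pics/top0.png'); s=cv2.imread('pics/scene0.png'); C=cam('top'); S=cam('scene')
hsv=cv2.cvtColor(t,cv2.COLOR_BGR2HSV); hs=cv2.cvtColor(s,cv2.COLOR_BGR2HSV)
def big(m,x,y,w,h):
    k=np.zeros_like(m);k[y:y+h,x:x+w]=m[y:y+h,x:x+w]
    c=max(cv2.findContours(k,0,1)[0],key=cv2.contourArea); return c
# tray
c=big(cv2.inRange(hsv,(0,0,0),(179,255,62)),220,188,50,50)
r=cv2.minAreaRect(c); b=cv2.boxPoints(r); w=onz(C,b,.084); print('tray box',b.round(1).tolist(),'\n',w.round(4)); print('c',w.mean(0).round(4),[np.linalg.norm(w[i]-w[i-1]).round(4) for i in range(4)])
man=onz(C,[(242.6,196),(227,205),(245,234),(260,225)],.084); print('man',man.round(4).tolist(),man.mean(0))
# pan : grey inside white housing
c=big(cv2.inRange(hsv,(0,0,90),(179,60,185)),306,160,54,50); e=cv2.fitEllipse(c); w=onz(C,[e[0]],.05); print('pan',e,w.round(4)); 
pp=onz(C,c.reshape(-1,2),.05)[:,:2]; print('pan circle', cv2.minEnclosingCircle(pp.astype(np.float32)))
# cap
m=cv2.inRange(hsv,(5,120,80),(22,255,255)); c=big(m,405,180,65,52); pp=onz(C,c.reshape(-1,2),.141)[:,:2]; print('cap',cv2.minEnclosingCircle(pp.astype(np.float32)))
# shoulder circle hull from saturation? blue tab
m=cv2.inRange(hsv,(100,120,60),(125,255,255)); c=big(m,415,170,50,50); print('tab top',cv2.minAreaRect(c),cv2.boxPoints(cv2.minAreaRect(c)).round(1).tolist())
# bottle cap etc
m=cv2.inRange(hsv,(0,150,80),(4,255,255))|cv2.inRange(hsv,(172,150,80),(179,255,255)); c=big(m,240,230,30,20); e=cv2.minEnclosingCircle(c);print('bottle',onz(C,[e[0]],.19))
# hinge ends by crop picks: tab strip edges at tip & hinge; posts tops
tip=onz(C,[(400+208/5,170+192/5),(400+251/5,170+191/5)],.17); hin=onz(C,[(400+200/5,170+70/5),(400+246/5,170+70/5)],.17); print('tip',tip.round(4).tolist(),'hin',hin.round(4).tolist())
# scene rays on post tops
print('posts scene', onz(S,[(190+180/5,235+(437-300)/5),(190+246/5,235+(395-300)/5)],.174).round(4))
print('thumb scene', onz(S,[(190+180/5,235+(365-300)/5),(190+224/5,235+(343-300)/5)],.208).round(4))
E
```

```text
tray box [[226.39999389648438, 204.60000610351562], [242.10000610351562, 195.10000610351562], [260.0, 225.0], [244.3000030517578, 234.39999389648438]] 
 [[0.5119 0.323  0.084 ]
 [0.5397 0.2766 0.084 ]
 [0.4491 0.2225 0.084 ]
 [0.4218 0.2684 0.084 ]]
c [0.4806 0.2726 0.084 ] [np.float64(0.1053), np.float64(0.0541), np.float64(0.1055), np.float64(0.0534)]
man [[0.537, 0.2751, 0.084], [0.5106, 0.3211, 0.084], [0.4231, 0.2663, 0.084], [0.4491, 0.2225, 0.084]] [0.47994645 0.27123072 0.084     ]
pan ((332.211181640625, 184.6987762451172), (57.21338653564453, 61.96353530883789), 102.9360122680664) [[0.5751 0.0083 0.05  ]]
pan circle ((0.576597273349762, 0.008225392550230026), 0.11116404086351395)
cap ((0.4941631257534027, -0.30143457651138306), 0.03651935234665871)
tab top ((444.0, 193.0), (30.0, 10.0), 90.0) [[439.0, 178.0], [449.0, 178.0], [449.0, 208.0], [439.0, 208.0]]
bottle [[0.39165186 0.22842988 0.19      ]]
tip [[0.4724, -0.2932, 0.17], [0.4726, -0.3174, 0.17]] hin [[0.5424, -0.2931, 0.17], [0.542, -0.3192, 0.17]]
posts scene [[ 0.553  -0.3191  0.174 ]
 [ 0.552  -0.2843  0.174 ]]
thumb scene [[ 0.5521 -0.312   0.208 ]
 [ 0.554  -0.2913  0.208 ]]
```

```bash
python3 - <<'E'
from h import *
s=manip.sense(); M=R.from_quat(s['tool_rot']).as_matrix(); print(s['tcp_pos'],M.round(3).tolist(),'jaw yaw',np.arctan2(M[1,1],M[0,1]))
print('tray own y angle',np.arctan2(.859,-.513),'mount',np.array(manip.get_calibration('wrist')['mount']).round(3).tolist())
t=cv2.imread('pics/top0.png');C=cam('top');g=cv2.cvtColor(t,cv2.COLOR_BGR2GRAY)
k=cv2.resize(g[155:225,300:366],None,fx=8,fy=8,interpolation=cv2.INTER_CUBIC)
h=cv2.HoughCircles(k,cv2.HOUGH_GRADIENT,1,500,param1=80,param2=20,minRadius=140,maxRadius=230);print(h)
for x,y,r in h[0][:1]:
    c=onz(C,[(300+x/8,155+y/8),(300+(x+r)/8,155+y/8)],.05);print(c)
E
```

```text
[0.19501963 0.59322866 0.23057005] [[-0.95, 0.312, -0.001], [0.312, 0.95, -0.001], [0.0, -0.002, -1.0]] jaw yaw 1.252974955943203
tray own y angle 2.109158922184342 mount [[-0.0, -0.952, -0.305, 0.079], [1.0, -0.0, 0.0, 0.0], [-0.0, -0.305, 0.952, -0.142], [0.0, 0.0, 0.0, 1.0]]
NoneTraceback (most recent call last):
  File "<stdin>", line 7, in <module>
TypeError: 'NoneType' object is not subscriptable
```

>>> send_rows([
  {"delta_pos": [2.5, -3, 0]},
  {"delta_pos": [4, -4.2, 0]},
  {"delta_pos": [4, -4.2, 0]},
  {"delta_pos": [4, -4.2, 0]},
  {"delta_pos": [4, -4.2, 0]},
  {"delta_pos": [4, -4.2, 0]},
], grip=-1, force=30)

```text
validation failed for argument at $.co...
```

>>> send_rows([
  {"delta_pos": [3, -3, 0], "yaw": 0.17},
  {"delta_pos": [4, -4.2, 0], "yaw": 0.17},
  {"delta_pos": [4, -4.2, 0], "yaw": 0.17},
  {"delta_pos": [4, -4.2, 0], "yaw": 0.17},
  {"delta_pos": [4, -4.2, 0], "yaw": 0.17},
  {"delta_pos": [4, -4.2, 0], "yaw": 0},
], grip=-1, force=30)

```text
t: 0.9
tcp_pos: [0.4238, 0.3528, 0.2289]
tool_rot: [-0.274, 0.962, -0.001, -0.0]
force: [0.8, 0.7, -0.2]
finger_gap: 1.003
```

>>> send_rows([
  {"delta_pos": [3.2, -3.8, 0], "yaw": 0.1},
  {"delta_pos": [3.2, -3.8, 0], "yaw": 0.1},
  {"delta_pos": [0, 0, 0], "yaw": 0},
])

```text
t: 1.27
tcp_pos: [0.4927, 0.2708, 0.2283]
tool_rot: [-0.368, 0.93, -0.001, -0.0]
force: [0.4, 0.5, -0.4]
finger_gap: 1.003
```

```bash
python3 - <<'E'
from h import *
im,C,s=shot('wrist'); cv2.imwrite('pics/w1.png',im); np.save('w1.npy',np.r_[s['tcp_pos'],s['tool_rot']])
M=R.from_quat(s['tool_rot']).as_matrix(); print(s['t'],s['tcp_pos'],'jaw',np.arctan2(M[1,1],M[0,1]))
t=cv2.imread('pics/top0.png');C2=cam('top');hsv=cv2.cvtColor(t,cv2.COLOR_BGR2HSV)[160:225,304:364]
k=cv2.resize(t[155:225,300:366],None,fx=6,fy=6,interpolation=cv2.INTER_CUBIC)
cv2.imwrite('pics/c2.png',np.hstack([cv2.resize(im,None,fx=.65,fy=.65)[:260], np.pad(k,((0,0),(0,0),(0,0)))[80:340,:380]]))
v=hsv[...,2]; print(v[26,::2].tolist()); print(v[::2,29].tolist())
E
```

```text
1.275 [0.49265657 0.2707725  0.22829056] jaw 2.325325787203873
[138, 147, 166, 144, 124, 127, 125, 123, 123, 124, 124, 124, 124, 122, 124, 122, 121, 122, 119, 121, 121, 119, 120, 118, 118, 110, 152, 135, 88, 88]
[166, 165, 122, 122, 122, 121, 120, 123, 121, 123, 122, 122, 120, 122, 120, 122, 120, 122, 120, 122, 121, 123, 125, 113, 166, 166, 163, 114, 116, 115, 138, 79, 88]
```

View pics/w1.png

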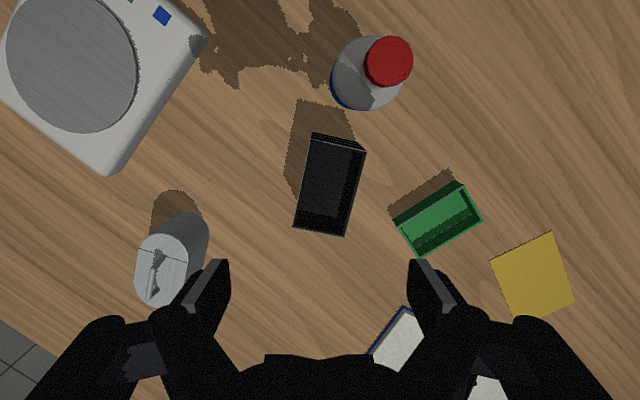

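```bash
python3 - <<'E'
from h import *
p=np.load('w1.npy'); C=cam('wrist',dict(tcp_pos=p[:3],tool_rot=p[3:])); im=cv2.imread('pics/w1.png'); hsv=cv2.cvtColor(im,cv2.COLOR_BGR2HSV)
print('cam',(-C[2][:3,:3].T@C[2][:3,3]).round(3))
w=onz(C,[(293,228),(344,237),(366,153),(313,133),(311,139)],.084);print(w.round(4))
yaw=.538;c0=np.array([.4871,.2767]);u=np.array([np.cos(yaw),np.sin(yaw)]);v=np.array([-u[1],u[0]])
print('proj rim',proj(C,[np.r_[c0+a*.045*u+b*.027*v,.084] for a,b in [(1,-1),(1,1),(-1,1),(-1,-1)]]).round(0).tolist())
T=cam('top'); print('pan top',onz(T,[(333,184.7),(312,184.7),(354,184.7),(333,163.5),(333,205.5)],.05).round(4))
m=cv2.inRange(hsv,(0,0,85),(179,40,135)); k=np.zeros_like(m); k[15:140,0:145]=m[15:140,0:145]
k=cv2.morphologyEx(k,cv2.MORPH_OPEN,np.ones((5,5)))
c=max(cv2.findContours(k,0,1)[0],key=cv2.contourArea); e=cv2.fitEllipse(c); print(e,onz(C,[e[0]],.05)); pp=onz(C,c.reshape(-1,2),.05)[:,:2]; print(cv2.minEnclosingCircle(pp.astype(np.float32)))
E
```

```text
cam [0.435 0.218 0.371]
[[0.539  0.2806 0.084 ]
 [0.5108 0.325  0.084 ]
 [0.436  0.2799 0.084 ]
 [0.4565 0.2314 0.084 ]
 [0.4617 0.2337 0.084 ]]
proj rim [[290.0, 226.0], [342.0, 236.0], [365.0, 150.0], [308.0, 137.0]]
pan top [[ 0.5751  0.0059  0.05  ]
 [ 0.5762  0.0697  0.05  ]
 [ 0.574  -0.0579  0.05  ]
 [ 0.642   0.0046  0.05  ]
 [ 0.5106  0.0072  0.05  ]]
((71.47482299804688, 68.28041076660156), (117.4219970703125, 140.13711547851562), 123.02908325195312) [[0.57587542 0.01338495 0.05      ]]
((0.5748111009597778, 0.0094968406483531), 0.06817424297332764)
```

The wrist view agrees with the top view. The tray centre is (0.487, 0.278) with yaw 0.54, and the pan is at (0.575, 0.008). Now going down onto the tray.

>>> send_rows([
  {"delta_pos": [-0.6, 0.7, 0], "yaw": -0.11},
  {"delta_pos": [0, 0, -3], "yaw": -0.105},
  {"delta_pos": [0, 0, -5], "yaw": 0},
  {"delta_pos": [0, 0, -4], "yaw": 0},
  {"delta_pos": [0, 0, -2], "yaw": 0},
  {"delta_pos": [0, 0, 0], "yaw": 0},
])

```text
t: 2.08
tcp_pos: [0.4785, 0.2854, 0.085]
tool_rot: [-0.266, 0.964, 0.001, -0.001]
force: [-0.3, 0.2, 0.3]
finger_gap: 1.002
```

```bash
python3 - <<'E'
from h import *
im,C,s=shot('wrist'); cv2.imwrite('pics/w2.png',im)
M=R.from_quat(s['tool_rot']).as_matrix(); print(s['t'],s['tcp_pos'],'jaw',np.arctan2(M[1,1],M[0,1]),s['force'])
E
```

```text
2.075 [0.47850237 0.28542958 0.08496086] jaw 2.1085663132873105 [-0.3054145   0.23608034  0.31779471]
```

View pics/w2.png

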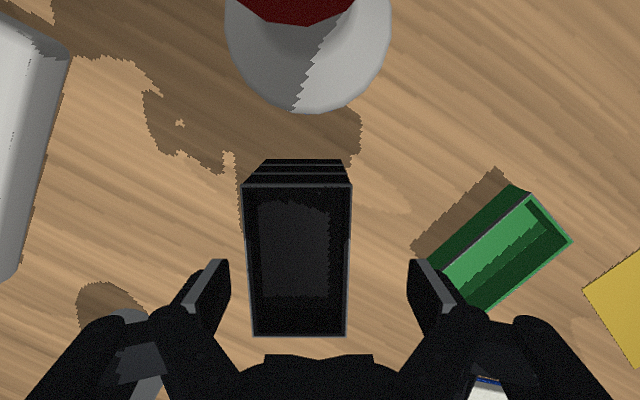

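```bash
python3 - <<'E'
from h import *
C=cam('wrist',manip.sense()); w=onz(C,[(242,185),(351,185),(346,336),(253,336)],.084); print(w.round(4)); c=w.mean(0);print(c); d=(w[3]+w[2]-w[0]-w[1]);print(np.arctan2(d[1],d[0]), [np.linalg.norm(w[i]-w[i-1]).round(4) for i in range(4)])
d=w[1]-w[0];print(np.arctan2(d[1],d[0]))
E
```

```text
[[0.462  0.2335 0.084 ]
 [0.4349 0.279  0.084 ]
 [0.5122 0.3252 0.084 ]
 [0.5398 0.279  0.084 ]]
[0.48722578 0.2791584  0.084     ]
0.5342962688360278 [np.float64(0.0901), np.float64(0.0529), np.float64(0.09), np.float64(0.0538)]
2.107470766227099
```

>>> send_rows([
  {"delta_pos": [0.8, -0.5, 0], "yaw": 0},
  {"delta_pos": [0, 0, 0], "yaw": 0},
  {"delta_pos": [0, 0, 0], "yaw": 0},
])

```text
t: 2.5
tcp_pos: [0.4894, 0.2818, 0.089]
tool_rot: [-0.266, 0.964, 0.001, 0.003]
force: [-0.2, 0.9, 0.0]
finger_gap: 1.001
```

>>> send_rows([
  {"delta_pos": [-0.2, -0.25, -1.4], "yaw": 0},
  {"delta_pos": [0, 0, -0.8], "yaw": 0},
  {"delta_pos": [0, 0, 0], "yaw": 0},
])

```text
t: 2.88
tcp_pos: [0.4872, 0.2788, 0.0659]
tool_rot: [-0.266, 0.964, 0.001, 0.003]
force: [-0.0, -0.5, 0.9]
finger_gap: 1.004
```

>>> send_rows([
  {"delta_pos": [0, 0, -0.2], "yaw": 0},
  {"delta_pos": [0, 0, 0], "yaw": 0},
  {"delta_pos": [0, 0, 0], "yaw": 0},
  {"delta_pos": [0, 0, 0], "yaw": 0},
], grip=1, force=25)

```text
t: 3.38
tcp_pos: [0.4873, 0.2789, 0.0637]
tool_rot: [-0.266, 0.964, 0.001, 0.003]
force: [0.2, -0.2, -0.5]
finger_gap: 0.624
```

>>> send_rows([
  {"delta_pos": [0, 0, 0], "yaw": 0},
  {"delta_pos": [0, 0, 0], "yaw": 0},
  {"delta_pos": [0, 0, 0.8], "yaw": 0},
  {"delta_pos": [0, 0, 1], "yaw": 0},
  {"delta_pos": [0, 0, 1.5], "yaw": 0},
])

```text
t: 4.0
tcp_pos: [0.4865, 0.2787, 0.0979]
tool_rot: [-0.266, 0.964, 0.001, 0.002]
force: [-0.4, -0.1, -1.5]
finger_gap: 0.627
```

>>> send_rows([
  {"delta_pos": [0, 0, 2.5], "yaw": 0},
  {"delta_pos": [0, 0, 2.5], "yaw": 0},
  {"delta_pos": [0.5, -1.5, 0.5], "yaw": 0},
  {"delta_pos": [1, -3, 0], "yaw": 0},
  {"delta_pos": [1.4, -4, 0], "yaw": 0},
  {"delta_pos": [1.4, -4.5, 0], "yaw": 0},
  {"delta_pos": [1.4, -4.5, 0], "yaw": 0},
  {"delta_pos": [1.4, -4, 0], "yaw": 0},
  {"delta_pos": [1, -3, 0], "yaw": 0},
  {"delta_pos": [0.3, -1, 0], "yaw": 0},
])

```text
t: 5.25
tcp_pos: [0.5721, 0.0099, 0.1583]
tool_rot: [-0.266, 0.964, 0.0, 0.004]
force: [0.0, 0.3, -0.2]
finger_gap: 0.628
```

```bash
python3 - <<'E'
from h import *
im,C,s=shot('scene'); cv2.imwrite('pics/s2.png',im); print(s['t'],s['tcp_pos'])
cv2.imwrite('pics/s2c.png',cv2.resize(im[120:330,150:450],None,fx=2,fy=2))
E
```

```text
5.25 [0.57205627 0.00989667 0.15826741]
```

View pics/s2c.png

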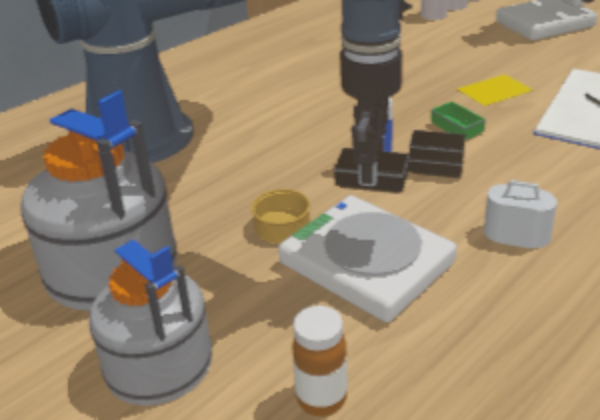

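One tray is held at crop (372,168), and two are left standing at (437,153). Lowering now.

>>> send_rows([
  {"delta_pos": [0.3, -0.2, -2], "yaw": 0},
  {"delta_pos": [0, 0, -3], "yaw": 0},
  {"delta_pos": [0, 0, -2.5], "yaw": 0},
  {"delta_pos": [0, 0, -1], "yaw": 0},
  {"delta_pos": [0, 0, 0], "yaw": 0},
])

```text
t: 5.92
tcp_pos: [0.5726, 0.0111, 0.0715]
tool_rot: [-0.268, 0.964, 0.001, 0.003]
force: [-0.6, -0.0, -0.2]
finger_gap: 0.628
```

>>> send_rows([
  {"delta_pos": [0.2, -0.3, -0.5], "yaw": 0},
  {"delta_pos": [0, 0, 0], "yaw": 0},
  {"delta_pos": [0, 0, -0.2], "yaw": 0},
])

```text
t: 6.3
tcp_pos: [0.5763, 0.0082, 0.0664]
tool_rot: [-0.268, 0.963, 0.0, 0.005]
force: [-1.0, 0.1, -0.2]
finger_gap: 0.627
```

>>> send_rows([
  {"delta_pos": [0, 0, -0.1], "yaw": 0},
  {"delta_pos": [0, 0, -0.05], "yaw": 0},
])

```text
t: 6.55
tcp_pos: [0.5766, 0.008, 0.0653]
tool_rot: [-0.268, 0.963, 0.0, 0.006]
force: [0.7, 0.3, -1.1]
finger_gap: 0.625
```

>>> send_rows([
  {"delta_pos": [0, 0, -0.15], "yaw": 0},
  {"delta_pos": [0, 0, -0.15], "yaw": 0},
])

```text
t: 6.8
tcp_pos: [0.5767, 0.008, 0.0623]
tool_rot: [-0.268, 0.963, 0.0, 0.006]
force: [-0.2, -0.3, -1.2]
finger_gap: 0.625
```

>>> send_rows([
  {"delta_pos": [0, 0, -0.1], "yaw": 0},
  {"delta_pos": [0, 0, -0.1], "yaw": 0},
])

```text
t: 7.05
tcp_pos: [0.5768, 0.008, 0.0616]
tool_rot: [-0.268, 0.963, 0.0, 0.006]
force: [-2.3, 0.3, 11.2]
finger_gap: 0.621
```

Touched the pan at the expected height. Releasing.

>>> send_rows([
  {"delta_pos": [0, 0, 0.05], "yaw": 0},
  {"delta_pos": [0, 0, 0], "yaw": 0},
  {"delta_pos": [0, 0, 0], "yaw": 0},
  {"delta_pos": [0, 0, 0], "yaw": 0},
], grip=-1)

```text
t: 7.55
tcp_pos: [0.577, 0.008, 0.0621]
tool_rot: [-0.268, 0.963, -0.0, 0.006]
force: [0.5, 0.5, -0.1]
finger_gap: 1.002
```

>>> send_rows([
  {"delta_pos": [0, 0, 0.5], "yaw": 0},
  {"delta_pos": [0, 0, 1.5], "yaw": 0},
  {"delta_pos": [0, 0, 3], "yaw": 0},
  {"delta_pos": [0, 0, 5], "yaw": 0},
  {"delta_pos": [0, 0, 5], "yaw": 0},
  {"delta_pos": [0, 0, 4], "yaw": 0},
  {"delta_pos": [0, 0, 1], "yaw": 0},
])

```text
t: 8.43
tcp_pos: [0.5756, 0.0082, 0.2726]
tool_rot: [-0.268, 0.963, -0.001, 0.007]
force: [-0.1, -0.9, 0.2]
finger_gap: 0.996
```

```bash
python3 - <<'E'
from h import *
im,C,s=shot('top'); t=im[150:235,290:375]; print(s['t'],s['tcp_pos'],s['q'])
im2,C2,s2=shot('wrist'); cv2.imwrite('pics/w3.png',im2);cv2.imwrite('pics/t3.png',im)
cv2.imwrite('pics/c3.png',np.hstack([cv2.resize(t,(400,400)),cv2.resize(im2,(400,250),interpolation=cv2.INTER_AREA) if 0 else cv2.copyMakeBorder(cv2.resize(im2,(400,250)),0,150,0,0,0)]))
E
```

```text
8.425 [0.57561647 0.008223   0.27260375] [-0.18242914  0.40938036  1.52008394  0.00547734  1.19931628 -2.29736381]
```

View pics/c3.png

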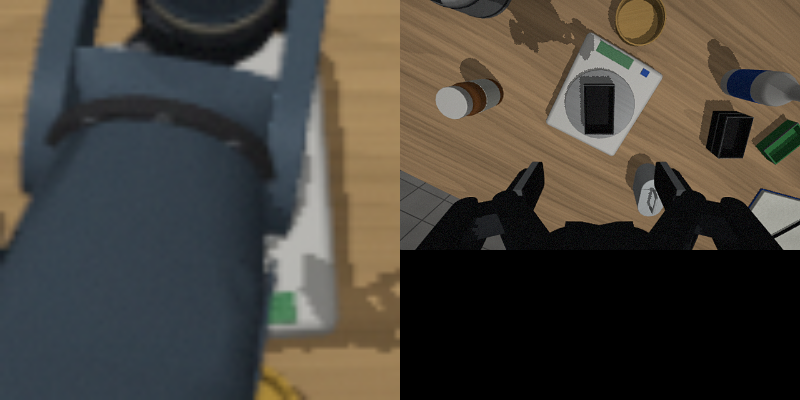

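The tray stands centred on the pan in the wrist view. Next comes the canister, with the jaw yaw turning to -π/2 on the way.

>>> send_rows([
  {"delta_pos": [0, -0.5, 1], "yaw": -0.18},
  {"delta_pos": [-0.4, -1.5, 1], "yaw": -0.18},
  {"delta_pos": [-0.5, -2, 0.5], "yaw": -0.18},
  {"delta_pos": [-0.5, -2, 0], "yaw": -0.18},
  {"delta_pos": [-0.5, -2, 0], "yaw": -0.18},
  {"delta_pos": [-0.5, -2, 0], "yaw": -0.18},
  {"delta_pos": [-0.5, -2, 0], "yaw": -0.18},
  {"delta_pos": [-0.5, -2, 0], "yaw": -0.18},
  {"delta_pos": [-0.5, -2, 0], "yaw": -0.18},
  {"delta_pos": [-0.5, -2, 0], "yaw": -0.18},
], grip=1)

```text
t: 9.78
tcp_pos: [0.5162, -0.171, 0.2725]
tool_rot: [0.611, 0.791, 0.007, -0.016]
force: [-0.1, -0.0, -0.2]
finger_gap: -0.001
```

>>> send_rows([
  {"delta_pos": [-0.5, -2, 0], "yaw": -0.18},
  {"delta_pos": [-0.5, -2, 0], "yaw": -0.18},
  {"delta_pos": [-0.5, -2, 0], "yaw": -0.18},
  {"delta_pos": [-0.5, -2, 0], "yaw": -0.18},
  {"delta_pos": [-0.5, -2, 0], "yaw": -0.18},
  {"delta_pos": [-0.5, -1, 0], "yaw": -0.18},
  {"delta_pos": [0, 0, 0], "yaw": -0.18},
  {"delta_pos": [0, 0, 0], "yaw": -0.18},
  {"delta_pos": [0, 0, 0], "yaw": -0.18},
  {"delta_pos": [0, 0, 0], "yaw": 0},
])

```text
t: 11.02
tcp_pos: [0.4726, -0.2779, 0.2478]
tool_rot: [0.997, 0.074, 0.014, -0.028]
force: [0.2, 0.2, 0.4]
finger_gap: 0.001
```

```bash
python3 - <<'E'
from h import *
im,C,s=shot('wrist'); cv2.imwrite('pics/w4.png',im); np.save('w4.npy',np.r_[s['tcp_pos'],s['tool_rot']])
M=R.from_quat(s['tool_rot']).as_matrix(); print(s['t'],s['tcp_pos'],s['q'],'jaw',np.arctan2(M[1,1],M[0,1]))
a,y=.4945,-.304
print(proj(C,[(a,y,.162),(a+.056,y,.168),(a-.022,y,.168),(a+.056,y-.0185,.174),(a+.056,y+.0185,.174)]).round(0).tolist())
E
```

```text
11.025 [ 0.47262847 -0.27789726  0.24783126] [-0.76751138  0.40947935  1.59991275  0.06328336  1.15722227  0.62988874] jaw -1.4227148652525592
[[363.0, 189.0], [379.0, 114.0], [359.0, 218.0], [407.0, 118.0], [353.0, 110.0]]
```

View pics/w4.png

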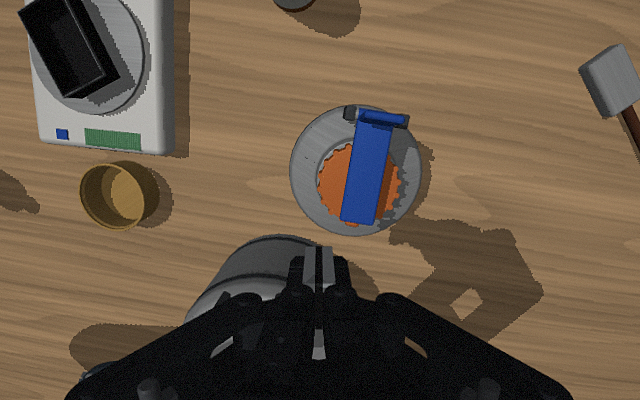

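>>> send_rows([
  {"delta_pos": [1.8, -1.3, 0], "yaw": -0.08},
  {"delta_pos": [1.8, -1.3, 0], "yaw": -0.07},
  {"delta_pos": [0, 0, -2], "yaw": 0},
  {"delta_pos": [0, 0, -2], "yaw": 0},
  {"delta_pos": [0, 0, 0], "yaw": 0},
])

```text
t: 11.7
tcp_pos: [0.5084, -0.303, 0.2025]
tool_rot: [0.999, 0.004, 0.013, -0.03]
force: [-0.3, -0.4, 0.0]
finger_gap: -0.002
```

>>> send_rows([
  {"delta_pos": [0, 0, -1.2], "yaw": 0},
  {"delta_pos": [1, 0, 0], "yaw": 0},
  {"delta_pos": [1, 0, 0], "yaw": 0},
  {"delta_pos": [1, 0, 0], "yaw": 0},
  {"delta_pos": [0, 0, 0], "yaw": 0},
])

```text
t: 12.32
tcp_pos: [0.5411, -0.3034, 0.1912]
tool_rot: [0.999, 0.005, 0.013, -0.029]
force: [0.3, 0.2, 0.1]
finger_gap: 0.001
```

>>> send_rows([
  {"delta_pos": [0.8, 0, 0], "yaw": 0},
  {"delta_pos": [0.8, 0, 0], "yaw": 0},
  {"delta_pos": [0.8, 0, 0], "yaw": 0},
  {"delta_pos": [0, 0, 0], "yaw": 0},
])

```text
t: 12.82
tcp_pos: [0.566, -0.3031, 0.1913]
tool_rot: [0.999, 0.005, 0.012, -0.03]
force: [-0.3, -0.0, 0.4]
finger_gap: -0.001
```

```bash
python3 - <<'E'
from h import *
im,C,s=shot('scene'); cv2.imwrite('pics/s5.png',cv2.resize(im[200:330,150:310],None,fx=4,fy=4)); print(s['t'],s['tcp_pos'],s['force'])
E
```

```text
12.825 [ 0.56598889 -0.30309201  0.19134784] [-0.25862356 -0.03802461  0.35692929]
```

View pics/s5.png

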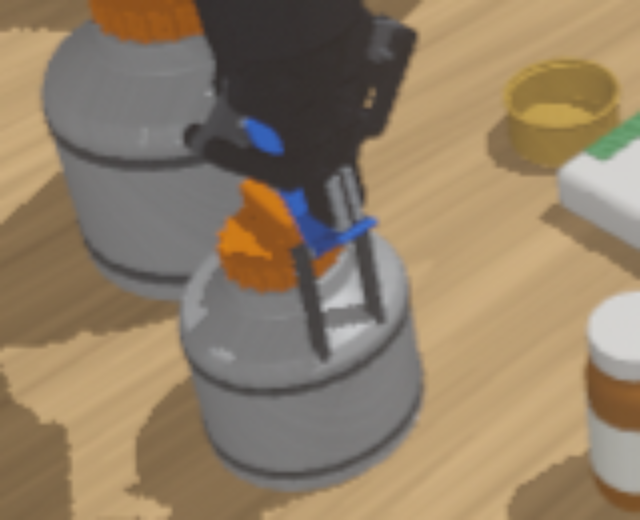

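>>> send_rows([
  {"delta_pos": [0.1, 0, 2], "yaw": 0},
  {"delta_pos": [0, 0, 3.5], "yaw": 0},
  {"delta_pos": [0, 0, 3], "yaw": 0},
  {"delta_pos": [-1, 0, 0.5], "yaw": 0},
  {"delta_pos": [-2.5, 0, 0], "yaw": 0},
  {"delta_pos": [-3, 0, 0], "yaw": 0},
  {"delta_pos": [-3, 0, 0], "yaw": 0},
  {"delta_pos": [0, 0, 0], "yaw": 0},
])

```text
t: 13.88
tcp_pos: [0.4677, -0.3014, 0.2798]
tool_rot: [0.999, 0.005, 0.013, -0.031]
force: [-0.6, -0.5, 0.6]
finger_gap: -0.0
```

>>> send_rows([
  {"delta_pos": [0, 0, -2.5], "yaw": 0},
  {"delta_pos": [0, -0.1, -3], "yaw": 0},
  {"delta_pos": [0, -0.1, -1.5], "yaw": 0},
  {"delta_pos": [0, 0, 0], "yaw": 0},
  {"delta_pos": [1, 0, 0], "yaw": 0},
  {"delta_pos": [1.2, 0, 0], "yaw": 0},
  {"delta_pos": [1.2, 0, 0], "yaw": 0},
  {"delta_pos": [1.2, 0, 0], "yaw": 0},
  {"delta_pos": [1.2, 0, 0], "yaw": 0},
])

```text
t: 15.0
tcp_pos: [0.5329, -0.3051, 0.21]
tool_rot: [0.999, 0.005, 0.017, -0.028]
force: [-1.0, -1.0, 0.1]
finger_gap: -0.002
```

>>> send_rows([
  {"delta_pos": [0.8, 0, -0.5], "yaw": 0},
  {"delta_pos": [0.8, 0, -0.3], "yaw": 0},
  {"delta_pos": [0.8, 0, 0], "yaw": 0},
  {"delta_pos": [0.6, 0, 0], "yaw": 0},
])

```text
t: 15.5
tcp_pos: [0.5623, -0.3046, 0.2005]
tool_rot: [0.999, 0.005, 0.013, -0.029]
force: [-13.5, -2.6, 8.7]
finger_gap: 0.002
```

>>> send_rows([
  {"delta_pos": [0.4, 0, 0], "yaw": 0},
  {"delta_pos": [0.4, 0, 0], "yaw": 0},
])

```text
t: 15.75
tcp_pos: [0.5622, -0.3047, 0.2007]
tool_rot: [1.0, 0.006, 0.003, -0.03]
force: [-10.2, -1.6, 5.2]
finger_gap: 0.003
```

>>> send_rows([
  {"delta_pos": [-1, 0, 0.5], "yaw": 0},
  {"delta_pos": [-2, 0, 2], "yaw": 0},
  {"delta_pos": [-2, 0, 3], "yaw": 0},
  {"delta_pos": [-1, 0, 2], "yaw": 0},
  {"delta_pos": [0, 0, 0], "yaw": 0},
], grip=0)

```text
t: 16.38
tcp_pos: [0.5021, -0.3051, 0.2783]
tool_rot: [1.0, 0.006, 0.006, -0.029]
force: [-0.9, -0.4, -0.6]
finger_gap: 0.5
```

```bash
python3 - <<'E'
from h import *
im,C,s=shot('wrist'); cv2.imwrite('pics/w6.png',im)
M=R.from_quat(s['tool_rot']).as_matrix(); print(s['t'],s['tcp_pos'],s['finger_gap'],'jaw',np.arctan2(M[1,1],M[0,1]))
print('axis px',proj(C,[(.4945,-.304,z) for z in (.141,.164)]).round(0).tolist(),'hinge',proj(C,[(.5505,-.304,.168),(.5505+.046,-.304,.231)]).round(0).tolist())
E
```

```text
16.375 [ 0.50208598 -0.30513274  0.27833854] 0.5002620558099824 jaw -1.5587474533237493
axis px [[326.0, 199.0], [325.0, 206.0]] hinge [[326.0, 143.0], [324.0, 74.0]]
```

View pics/w6.png

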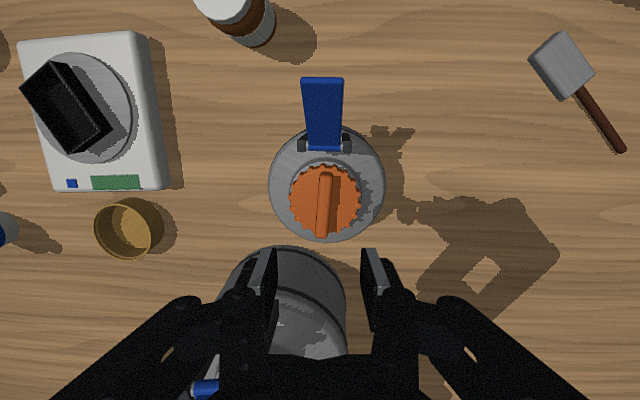

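```bash
python3 - <<'E'
from h import *
C=cam('wrist',manip.sense()); im=cv2.imread('pics/w6.png')
cv2.imwrite('pics/w6c.png',cv2.resize(im[120:250,260:395],None,fx=4,fy=4,interpolation=cv2.INTER_CUBIC))
w=onz(C,[(326,172),(321,236)],.1635); print(w,w.mean(0)); d=w[1]-w[0]; print(np.arctan2(d[1],d[0])%(2*np.pi),np.linalg.norm(d))
m=cv2.inRange(cv2.cvtColor(im,cv2.COLOR_BGR2HSV),(3,150,60),(20,255,255)); c=max(cv2.findContours(m,0,1)[0],key=cv2.contourArea)
print(cv2.minEnclosingCircle(onz(C,c.reshape(-1,2),.141)[:,:2].astype(np.float32)))
E
```

```text
[[ 0.52511128 -0.30350631  0.1635    ]
 [ 0.4659844  -0.30011196  0.1635    ]] [ 0.49554784 -0.30180914  0.1635    ]
3.084247733325322 0.05922423472519351
((0.4916035234928131, -0.30220848321914673), 0.037426434457302094)
```

View pics/w6c.png

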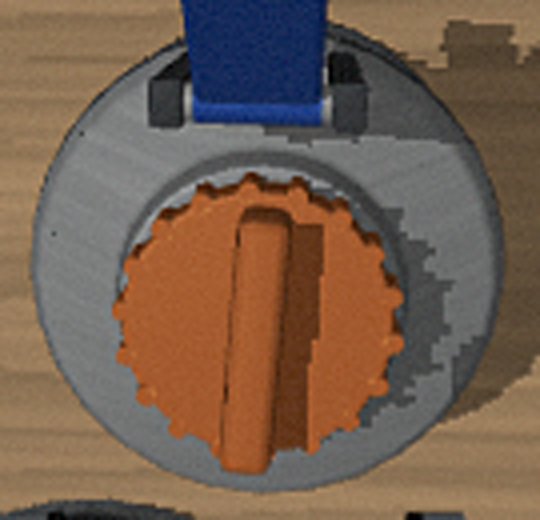

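>>> send_rows([
  {"delta_pos": [-0.6, 0.3, -2], "yaw": -0.07},
  {"delta_pos": [0, 0, -4], "yaw": 0},
  {"delta_pos": [0, 0, -3], "yaw": 0},
  {"delta_pos": [0, 0, -1], "yaw": 0},
  {"delta_pos": [0, 0, 0], "yaw": 0},
])

```text
t: 17.05
tcp_pos: [0.4978, -0.3006, 0.1709]
tool_rot: [0.999, -0.03, 0.006, -0.031]
force: [-0.2, 0.1, -0.1]
finger_gap: 0.502
```

>>> send_rows([
  {"delta_pos": [-0.2, -0.1, -1], "yaw": 0},
  {"delta_pos": [0, 0, -0.8], "yaw": 0},
  {"delta_pos": [0, 0, -0.2], "yaw": 0},
  {"delta_pos": [0, 0, 0], "yaw": 0},
])

```text
t: 17.55
tcp_pos: [0.4973, -0.3029, 0.1519]
tool_rot: [0.999, -0.03, 0.008, -0.029]
force: [0.2, -0.7, 0.3]
finger_gap: 0.503
```

>>> send_rows([
  {"delta_pos": [-0.15, 0.05, -0.2], "yaw": 0},
  {"delta_pos": [0, 0, 0], "yaw": 0},
  {"delta_pos": [0, 0, 0], "yaw": 0},
  {"delta_pos": [0, 0, 0], "yaw": 0},
], grip=1, force=40)

```text
t: 18.05
tcp_pos: [0.4957, -0.3025, 0.1504]
tool_rot: [0.999, -0.03, 0.008, -0.029]
force: [-0.7, -0.2, -0.9]
finger_gap: 0.131
```

>>> send_rows([
  {"delta_pos": [0, 0, 0.02], "yaw": 0.1},
  {"delta_pos": [0, 0, 0.02], "yaw": 0.12},
  {"delta_pos": [0, 0, 0.03], "yaw": 0.12},
  {"delta_pos": [0, 0, 0.03], "yaw": 0.12},
])

```text
t: 18.55
tcp_pos: [0.4955, -0.3015, 0.1516]
tool_rot: [0.978, 0.206, 0.001, -0.031]
force: [-2.0, 0.8, -0.6]
finger_gap: 0.13
```

```bash
cat > st.py <<'E'
from h import *
s=manip.sense(); M=R.from_quat(s['tool_rot']).as_matrix(); print(s['t'],s['tcp_pos'].round(4) if hasattr(s['tcp_pos'],'round') else s['tcp_pos'],'gap',s['finger_gap'],'jaw',np.arctan2(M[1,1],M[0,1]),'f',np.round(s['force'],1),'m',np.round(s['ft_torque'],2),'q6',s['q'][5])
E
python3 st.py
```

```text
18.55 [ 0.4955 -0.3015  0.1516] gap 0.12965909861117741 jaw -1.1556299950269777 f [-2.   0.8 -0.6] m [-0.1   0.04 -0.03] q6 0.3736316870822561
```

>>> send_rows([
  {"delta_pos": [0, 0, 0.03], "yaw": 0.14},
  {"delta_pos": [0, 0, 0.03], "yaw": 0.14},
  {"delta_pos": [0, 0, 0.03], "yaw": 0.14},
  {"delta_pos": [0, 0, 0.03], "yaw": 0.14},
  {"delta_pos": [0, 0, 0.03], "yaw": 0.14},
  {"delta_pos": [0, 0, 0.03], "yaw": 0.14},
  {"delta_pos": [0, 0, 0.03], "yaw": 0.14},
])

```text
t: 19.42
tcp_pos: [0.4937, -0.3001, 0.1541]
tool_rot: [0.756, 0.654, -0.015, -0.03]
force: [-1.4, 0.7, 0.1]
finger_gap: 0.126
```

```bash
python3 st.py
```

```text
19.425 [ 0.4937 -0.3001  0.1541] gap 0.1256082613740374 jaw -0.1443183938898114 f [-1.4  0.7  0.1] m [-0.08  0.03 -0.05] q6 -0.5698124900131492
```

>>> send_rows([
  {"delta_pos": [0.1, -0.1, 0.03], "yaw": 0.14},
  {"delta_pos": [0, 0, 0.03], "yaw": 0.14},
  {"delta_pos": [0, 0, 0.03], "yaw": 0.14},
  {"delta_pos": [0, 0, 0.02], "yaw": 0.1},
])

```text
t: 19.92
tcp_pos: [0.4925, -0.3003, 0.1554]
tool_rot: [0.556, 0.831, -0.023, -0.027]
force: [-1.6, -0.4, -1.1]
finger_gap: 0.13
```

```bash
python3 st.py
```

```text
19.925 [ 0.4925 -0.3003  0.1554] gap 0.12985864044951928 jaw 0.3921365995716335 f [-1.6 -0.4 -1.1] m [ 0.03 -0.09 -0.06] q6 -1.0722553859384103
```

>>> send_rows([
  {"delta_pos": [0, 0, 0.02], "yaw": 0.1},
  {"delta_pos": [0, 0, 0.0], "yaw": 0.1},
])

```text
t: 20.18
tcp_pos: [0.4923, -0.3006, 0.1559]
tool_rot: [0.468, 0.883, -0.025, -0.025]
force: [-2.1, -0.8, 0.1]
finger_gap: 0.128
```

```bash
python3 st.py
```

```text
20.175 [ 0.4923 -0.3006  0.1559] gap 0.1277593723669181 jaw 0.5965464120643428 f [-2.1 -0.8  0.1] m [-0.11  0.01 -0.74] q6 -1.266811893979018
```

>>> send_rows([
  {"delta_pos": [0, 0, 0], "yaw": 0.08},
  {"delta_pos": [0, 0, 0.0], "yaw": 0.08},
])

```text
t: 20.42
tcp_pos: [0.4922, -0.3007, 0.156]
tool_rot: [0.4, 0.916, -0.026, -0.022]
force: [-2.5, -1.2, 0.4]
finger_gap: 0.131
```

```bash
python3 st.py
```

```text
20.425 [ 0.4922 -0.3007  0.156 ] gap 0.13104863010227996 jaw 0.7478785328617159 f [-2.5 -1.2  0.4] m [-0.11  0.   -2.03] q6 -1.4156021576704172
```

Moment -2.0 N m: the cap is at its stop. Releasing and lifting clear.

>>> send_rows([
  {"delta_pos": [0, 0, 0], "yaw": 0},
  {"delta_pos": [0, 0, 0], "yaw": 0},
  {"delta_pos": [0, 0, 0], "yaw": 0},
  {"delta_pos": [0, 0, 1], "yaw": 0},
  {"delta_pos": [0, 0, 3], "yaw": 0},
  {"delta_pos": [0, 0, 4], "yaw": 0},
  {"delta_pos": [0, 0, 4], "yaw": 0},
  {"delta_pos": [0, 0, 1], "yaw": 0},
], grip=0.2)

```text
t: 21.42
tcp_pos: [0.4928, -0.3012, 0.2918]
tool_rot: [0.399, 0.916, -0.027, -0.021]
force: [-0.4, -0.8, -0.1]
finger_gap: 0.4
```

>>> send_rows([
  {"delta_pos": [-1.5, 2, 0.5], "yaw": -0.17},
  {"delta_pos": [-2, 3, 0], "yaw": -0.17},
  {"delta_pos": [-2, 2, 0], "yaw": -0.17},
  {"delta_pos": [0, 0, 0], "yaw": 0},
  {"delta_pos": [0, 0, 0], "yaw": 0},
])

```text
t: 22.05
tcp_pos: [0.4362, -0.2295, 0.2962]
tool_rot: [0.623, 0.782, -0.021, -0.027]
force: [0.1, 0.3, -0.0]
finger_gap: 0.4
```

```bash
python3 st.py; python3 - <<'E'
from h import *
im,C,s=shot('wrist'); a,_,_=shot('scene'); cv2.imwrite('pics/w8.png',im); cv2.imwrite('pics/s8.png',a); b,_,_=shot('top'); cv2.imwrite('pics/t8.png',b)
cv2.imwrite('pics/c8.png',np.vstack([np.hstack([cv2.resize(a[120:330,150:450],(400,280)),cv2.resize(b[140:280,220:420],(400,280))]),np.hstack([cv2.resize(b[165:235,400:480],(350,306)),cv2.resize(im,(450,306))])]))
E
```

```text
22.05 [ 0.4362 -0.2295  0.2962] gap 0.40023059312066256 jaw 0.22571630445564117 f [ 0.1  0.3 -0. ] m [ 0.01 -0.07 -0.06] q6 -0.8952951646358078
```

View pics/c8.png

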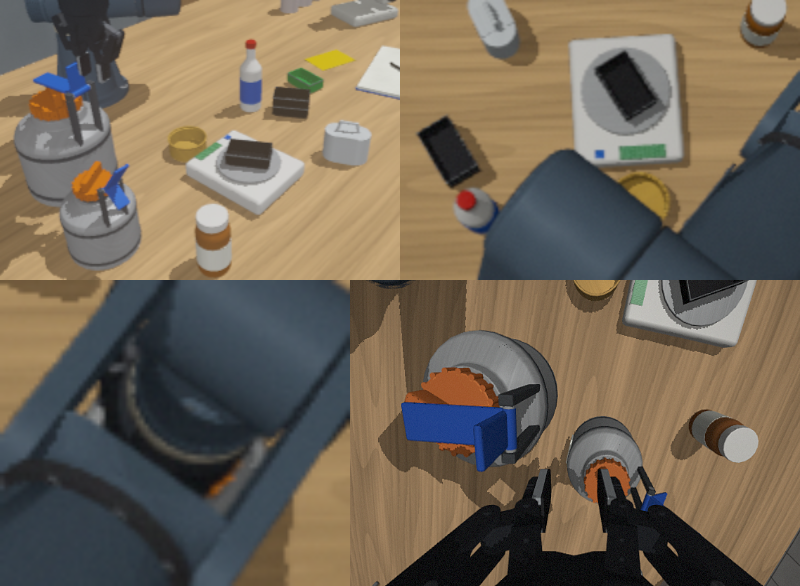

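```bash
python3 - <<'E'
from h import *
a=cv2.imread('pics/s8.png'); S=cam('scene'); k=6; x0,y0=195,230
im=cv2.resize(a[y0:y0+80,x0:x0+80],None,fx=k,fy=k,interpolation=cv2.INTER_CUBIC); raw=im.copy()
for th,c in ((2.6,(0,255,0)),(2.2,(255,0,255))):
    an=2.65+th; d=.03*np.array([np.cos(an),np.sin(an)]); z=.162+.0025*th
    p=proj(S,[(.495-d[0],-.302-d[1],z),(.495+d[0],-.302+d[1],z)]); q=((p-[x0,y0]+.5)*k).astype(int); cv2.line(im,tuple(q[0].tolist()),tuple(q[1].tolist()),c,1)
cv2.imwrite('pics/f.png',cv2.resize(np.hstack([raw,im]),(800,400)))
E
python3 -c "
from station import manip; print(manip.sign_off())"
```

```text
the job is handed in; nothing more can be done
None
```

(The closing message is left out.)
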